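Change over the card punch

ROBOT

A 6-joint arm with a two-finger parallel gripper is mounted at the origin on the work surface. World frame = base frame: x ahead of the robot, y to its left, z up, the work surface at z = 0. Lengths are in mm, angles in rad, forces in N, time in s.
With the tool pointing down it reaches from about 350 to 975 mm from the base axis. Payload 7.1 kg.
Tool frame: the origin (TCP) lies at the very end of the fingers, on their centre line; the grasp point (between the pads) lies 19 mm behind it (ctrl.pinch_z is the distance from the TCP to the grasp point, in mm); z points along the fingers, y is the direction in which the jaws open and shut (so a half turn about z gives the same grasp; the last joint's range is limited). The gripper opens to 88 mm and grips with 3 to 60 N. Pads are 20 mm wide; open, the fingers measure 115 mm over their backs; the gripper's body (75 mm by 178 mm) begins 61 mm behind the grasp point.
Start: joints at [-1.271, 0.423, 1.63, -0, 1.089, -0.019], TCP at [195.909, -593.485, 222.675] pointing down, gripper open.
Joint ranges: [-3, 3], [-0.9, 2.11], [0.09, 2.58], [-1.31, 4.45], [0.11, 2.69], [-2.54, 2.54]. Speed limits (rad/s): [2.39, 2.39, 3.01, 3.14, 3.14, 3.14].

INTERFACE

Orientations are given as a rotation vector (axis times angle).
In Python, from workcell import ctrl gives the robot as it stands.
- The arm moves only by the shell command python3 -m inch 'ROWS' [OPENING]. ROWS is JSON, a list of rows, each an object with "xyz": the shift along the tool's x, y, z in cm, a list of three; "spin": the turn about the tool's z in degrees. A call has 1 to 20 rows; each row is the pose to reach, as a shift and turn from the pose measured when the call began, along the tool's axes at that moment; what a row does not reach only later rows make up. A row lasts 1/10 s, in which the tool goes at most 50 mm and 8.59 degrees, less where a joint would pass 70% of its speed; a pose out of reach is approached as far as the arm can. A call with a gripper value outside its range is refused whole. OPENING is the closure, from 0 (fully open) to 1 (shut), set as the call begins (- or left out, the last holds). The fingers move at their own pace and stop on an object; the grip force is fixed at half the most. Time passes only in rows, so rows that repeat a pose let the fingers close. It gives the time, the measured TCP pose, the force and the opening at its end, in the units of the state.
- ctrl.get_obs(): the state, without advancing time (a new reading comes with each control period).
- ctrl.get_image(name): name is "side" or "top" or "wrist"; returns the picture (420x560x3 uint8, red, green, blue); there is no depth.
- ctrl.camera_info(name): a dict with "camera_matrix" (3x3 intrinsics, pixels), "k1" (the pictures are not rectified: a ray, as slopes to the right and down, at radius r is drawn at 1 + k1 r^2 times it, then the intrinsics apply), "R" (3x3) and "t" (3): a world point X has camera coordinates R X + t; the wrist camera has in their place "hand_eye" (4x4, takes a point from camera to tool coordinates, whose origin is the TCP and whose axes are the flange's). Camera axes: x right, y down, z forward; pixel columns grow to the right and rows downward; lengths in mm; the calibration is good to about 2 mm. A picture is of the moment at which its call begins: read the wrist's pose just before it. camera_info takes no time and is no camera call.
- ctrl.close_job(): hands the job in, once; it reports no verdict.
The state is a dict: "t": time; "qpos": joint angles; "qvel": joint speeds; "joint_torque": joint torques, N m; "ee_pos": TCP position; "orientation": TCP orientation; "ft_force": force on the tool from outside, world axes, zero at the start; "moment": the same for the moment, N m; "width": finger opening in mm.
Only numpy, scipy, OpenCV 4.12 (cv2) and the standard library are available. Lean on these libraries where they do the work, as an engineer would, in place of code of your own. Each camera call takes 0.05 s, during which the arm holds its last target. There are 200 camera calls.

TASK

Change over the card punch for the next pattern: draw the locking pin and hang it upright in the side notch, where it stays, pull the carriage fully out, swap the two dies in its bays, and push the carriage fully home again. Also lay every card pack lying on the table flat in the feed tray, side by side with their length across the tray's short way, none on top of another. Keep the dies upright and leave the other things on the bench where they are.

Things in the scene. Friction and masses are not known exactly. Their poses are not given: they have to be found in the camera images.
- pin_knob (a point): Steel locking pin, upright in a bore (13 mm) at the near left of the punch's carriage: shank 10 mm dia, 36 mm long, collar 24 mm dia, 5 mm thick, grip knob 16 mm dia, 28 mm tall. Its collar rests on the carriage and its shank reaches through it into the bed, so the carriage is locked. This point: on the axis, half-way up the knob, 19 mm above the collar's underside. z: the pin's axis.
- pin_collar (a point): Centre of the underside of the pin's collar, on its axis (36 mm above the tip); z up along the pin.
- notch (a point): Side notch for the pin: slot 15 mm wide in a steel fork, 8 mm thick, 40 mm wide, at the near left of the punch; open towards the robot (its -x). The parked pin hangs in it, collar on the fork. This point: the pin's place on the fork's top face, 7 mm before the slot's closed end, 21 mm in from its mouth; below is free for 62 mm. Frame: x away from the robot along the carriage's travel, y left.
- carriage (a joint): Travel of the steel carriage along the punch's -x (towards the robot), in m: 0 fully home under the bridge, 0.11 fully out against its stop. Stays where it is left; about 2 N of friction.
- handle (a point): Carriage handle: level wooden bar, 64 mm along y, 12 mm thick along x, 12 mm tall, its centre (this point) 24 mm above the carriage plate, on two posts 48 mm apart; it moves with the carriage and can be pinched from above across x. Frame as the notch.
- bay_left (a point): Centre of the floor of the carriage's left bay (robot's left): square pocket 66 mm wide, walls 10 mm high, top of the carriage plate as its floor. Frame as the notch; moves with the carriage. When home, the bays lie under a fixed bridge (28 mm before and behind their centres, 118 to 156 mm above the table, studs to 178 mm): dies cannot be lifted out there.
- bay_right (a point): Centre of the floor of the right bay, as the left one, 100 mm to its right.
- round_die_mid (a point): Steel punch die with a round grip: base disc 54 mm dia and 24 mm high, above it a round head 32 mm dia and 40 mm tall; 64 mm tall in all, about 0.45 kg. It starts in one of the two bays. This point: on the axis, half-way up (32 mm above the underside). z up.
- square_die_mid (a point): Steel punch die with a square grip: base disc 54 mm dia and 24 mm high, above it a square head 30 x 30 mm and 30 mm tall, its faces along this frame's x and y; 54 mm tall in all, about 0.4 kg. It starts in the other bay. This point: on the axis, half-way up (27 mm above the underside). z up.
- mat_top (a point): Centre of the top of a cork mat 90 x 90 mm, 4 mm thick, fixed on the table: a handy clear spot to stand a die for the moment.
- tray_in (a point): Centre of the inner floor (5 mm above the table) of the fixed wooden feed tray: inside 115 mm along x and 240 mm along y, walls 5 mm thick and 19 mm high above that floor. Packs lie in it with their length along its x, next to one another along its y.
- pack1_mid (a point): Card pack 1: strapped bundle of stiff punched cards, 90 mm (its x) x 40 mm (its y) x 28 mm tall, about 0.09 kg, lying flat on the table; may be absent. This point: its centre, 14 mm above its underside.
- pack2_mid (a point): Card pack 2: strapped bundle of stiff punched cards, 90 mm (its x) x 40 mm (its y) x 28 mm tall, about 0.09 kg, lying flat on the table; may be absent. This point: its centre, 14 mm above its underside.
- pack3_mid (a point): Card pack 3: strapped bundle of stiff punched cards, 90 mm (its x) x 40 mm (its y) x 28 mm tall, about 0.09 kg, lying flat on the table; may be absent. This point: its centre, 14 mm above its underside.
- oilcan: Bystander, loose, to be left alone: copper oil can, 60 mm dia, 120 mm tall. Origin at the centre of its underside.
- gauge: Bystander, loose, to be left alone: steel gauge strip, 120 x 22 x 6 mm, lying flat at the right. Origin at the centre of its underside.
- gluejar: Bystander, loose, to be left alone: clear plastic jar, 60 mm dia, 70 mm tall. Origin at the centre of its underside.
Mind the look-alikes: they are no part of the job. Leave any pink or purple look-alike of the part that bears pack2_mid alone.

How it is judged:
By the outcome, as a careful person would: the job done as asked, in the order asked, and still so for the second after the job is handed in, with the robot touching nothing.
Of pack1, pack2, pack3 only 1 to 3 are there at a start; the rules pass over those that are not, and their reading is None.
At some moment in a run one of pack1, pack2, pack3 may be knocked a few centimetres aside while the robot is not near it.
It also fails if it takes over 210 s, if anything falls off the work surface, if the arm or the gripper's body presses on something with over 40 N, if the wrist force passes 120 N, or if a joint passes its speed limit or range.

## Working session

There is one attempt and no reset: what is moved stays moved. The work goes in short steps, Python scripts to look and compute and a shell command to move; the robot and the scene stay as the last step left them, time stands still between calls to the robot, and variables do not carry over. Pictures are saved under pics/ and viewed, about 12 in all and at most 16, crops included, and the job is handed in when it is done.

```bash
ls; mkdir -p pics; cat > h.py <<'E'
import numpy as np, cv2
from scipy.spatial.transform import Rotation as Rn
from workcell import ctrl
def cam(name):
    c=ctrl.camera_info(name); K=np.array(c["camera_matrix"]); k1=c["k1"]
    if name=="wrist":
        o=ctrl.get_obs(); T=np.eye(4); T[:3,:3]=Rn.from_rotvec(o["orientation"]).as_matrix(); T[:3,3]=o["ee_pos"]
        M=T@np.array(c["hand_eye"]); R=M[:3,:3].T; t=-R@M[:3,3]
    else: R=np.array(c["R"]); t=np.array(c["t"])
    return K,k1,R,t
def snap(name,f=None):
    C=cam(name); im=ctrl.get_image(name)
    if f: cv2.imwrite(f"pics/{f}.png",im[:,:,::-1]); np.savez(f"pics/{f}.npz",K=C[0],k1=C[1],R=C[2],t=C[3])
    return im,C
def load(f):
    d=np.load(f"pics/{f}.npz"); return d["K"],float(d["k1"]),d["R"],d["t"]
def pix2w(C,uv,z):
    K,k1,R,t=C; out=[]
    for u,v in np.atleast_2d(uv):
        d=np.array([(u-K[0,2])/K[0,0],(v-K[1,2])/K[1,1]]); s=d.copy()
        for _ in range(20): s=d/(1+k1*(s@s))
        r=R.T@np.array([s[0],s[1],1]); o=-R.T@t
        out.append(o+r*(z-o[2])/r[2])
    return np.array(out)
def w2pix(C,X):
    K,k1,R,t=C; p=np.atleast_2d(X)@R.T+t; s=p[:,:2]/p[:,2:]
    s=s*(1+k1*(s**2).sum(1,keepdims=True)); return s*[K[0,0],K[1,1]]+[K[0,2],K[1,2]]
def totool(d):  # world delta mm -> tool axes cm
    o=ctrl.get_obs(); return (Rn.from_rotvec(o["orientation"]).as_matrix().T@np.array(d)/10).round(2)
def goto(*p):
    o=ctrl.get_obs(); return totool(np.array(p)-o["ee_pos"])
E
python3 - <<'E'
from h import *
o=ctrl.get_obs(); print(o["t"],o["ee_pos"],Rn.from_rotvec(o["orientation"]).as_matrix().round(3),o["width"],ctrl.pinch_z)
a,A=snap("top","top0"); b,B=snap("side","side0")
for C in(A,B): print((-C[2].T@C[3]).round(), C[2].round(2).tolist())
print(np.array(ctrl.camera_info("wrist")["hand_eye"]).round(2))
E
```

```text
pics
0.0 [ 195.74763267 -592.96924119  221.89058628] [[ 0.95   0.313 -0.   ]
 [ 0.313 -0.95   0.001]
 [ 0.    -0.002 -1.   ]] 87.38167939865986 18.700000000000003
[ 289.   30. 1158.] [[-0.09, -1.0, -0.0], [-0.97, 0.09, -0.21], [0.21, -0.02, -0.98]]
[  -8.  785. 1177.] [[-0.83, -0.55, 0.0], [-0.42, 0.64, -0.65], [0.35, -0.54, -0.76]]
[[  -0.     -0.96   -0.29   80.87]
 [   1.     -0.     -0.      1.23]
 [   0.     -0.29    0.96 -162.49]
 [   0.      0.      0.      1.  ]]
```

View pics/top0.png

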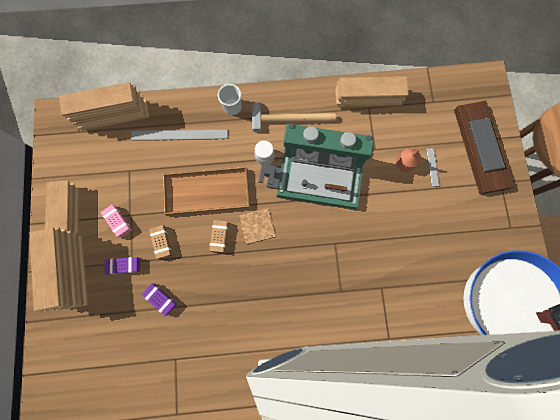

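View pics/side0.png

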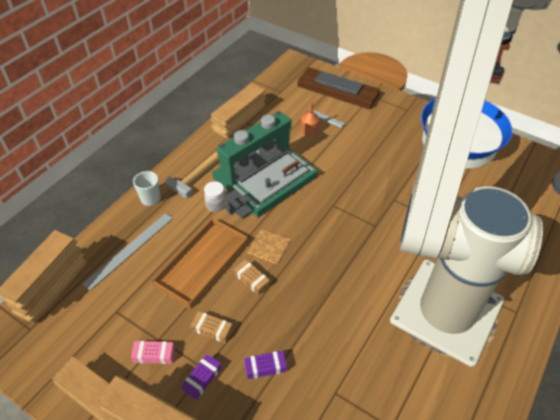

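The top picture shows the punch at about (325,170), the tray at (207,190) and the mat at (257,226). There are five packs: tan at (161,242) and (219,236), pink at (116,220), purple at (122,266) and (159,299). Only the tan ones fit, since pink and purple are the look-alikes. I'll confirm this in an enlarged crop.

```bash
python3 - <<'E'
from h import *
im=cv2.imread("pics/top0.png")
a=cv2.resize(im[195:320,95:285],None,fx=4,fy=4,interpolation=cv2.INTER_CUBIC)
b=cv2.resize(im[115:215,245:380],None,fx=5.5,fy=5.5,interpolation=cv2.INTER_CUBIC)
cv2.imwrite("pics/c1.png",a);cv2.imwrite("pics/c2.png",b)
E
```

```text
(no output)
```

View pics/c1.png

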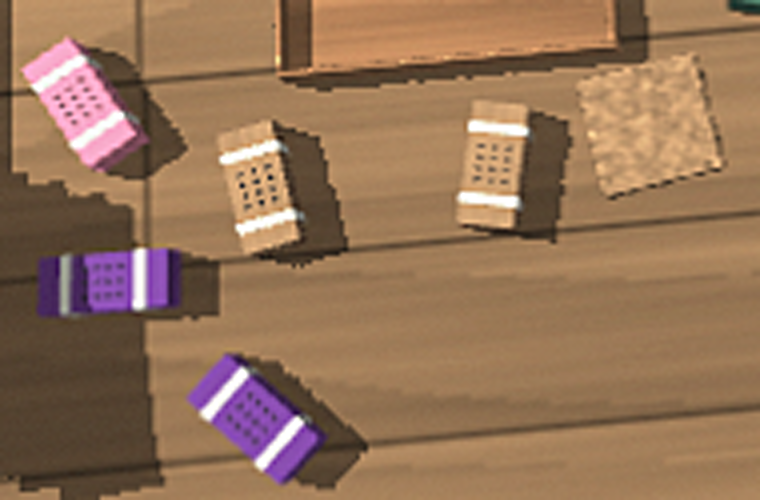

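View pics/c2.png

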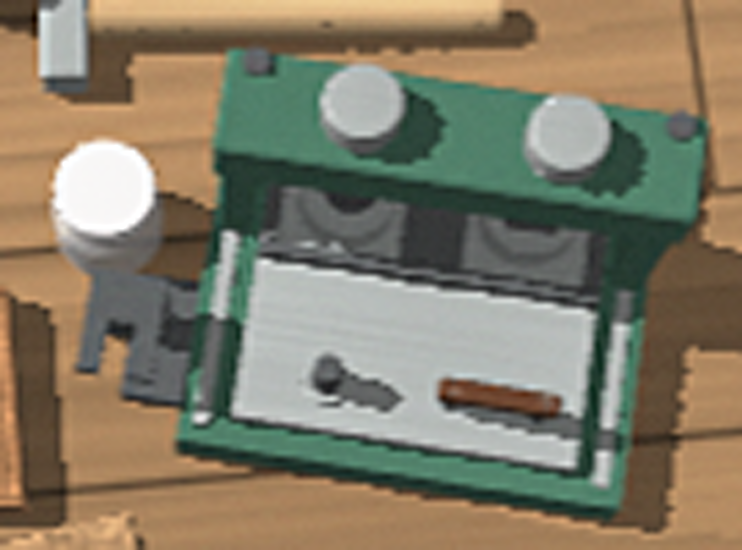

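Crops confirm: the tan packs at (161,242) and (219,236) are the real ones, and the pink and purple ones are look-alikes. The pin is at top0 (304.6,182), the handle at (336,187) and the notch at about (267,176). Next I get coarse positions, then a close wrist view.

```bash
python3 - <<'E'
from h import *
C=load("top0")
f=lambda x,y:(245+x/5.5,115+y/5.5); g=lambda x,y:(95+x/4,195+y/4)
for n,p,z in [("pin",f(328,365),80),("handle",f(500,394),80),("handL",f(440,386),80),("handR",f(560,402),80),("notch",f(122,330),65),("plateNL",f(232,416),45),("plateNR",f(578,468),45),
 ("packA",g(260,186),28),("packB",g(493,164),28),("mat",g(650,122),4),("trayNL",g(280,75),24),("trayNR",g(612,47),24)]:
    print(n,pix2w(C,p,z).round(0)[0])
for p in [(166,177),(246,170),(165,211),(250,208)]: print(pix2w(C,p,24).round()[0])
print(goto(470,30,350), goto(500,-80,330))
E
```

```text
pin [585. -65.  80.]
handle [ 562. -151.   80.]
handL [ 569. -121.   80.]
handR [ 555. -181.   80.]
notch [618.  40.  65.]
plateNL [572. -14.  45.]
plateNR [ 527. -193.   45.]
packA [459. 364.  28.]
packB [460. 196.  28.]
mat [484.  82.   4.]
trayNL [540. 348.  24.]
trayNR [539. 105.  24.]
[652. 342.  24.]
[652. 102.  24.]
[548. 348.  24.]
[535.  99.  24.]
[ 45.57 -50.59 -12.73] [ 44.97 -39.2  -10.75]
```

```bash
python3 - <<'E'
from h import *
print(goto(550,-50,300))
print(ctrl.camera_info("wrist")["camera_matrix"])
E
```

```text
[ 50.66 -40.48  -7.74]
[[376.3437778    0.         281.41461246]
 [  0.         376.3437778  202.79233089]
 [  0.           0.           1.        ]]
```

```bash
python3 -m inch '[{"xyz":[0,0,-7.7],"spin":-17},{"xyz":[0,0,-7.7],"spin":-34},{"xyz":[50.7,-40.5,-7.7],"spin":-149},{"xyz":[50.7,-40.5,-7.7],"spin":-149},{"xyz":[50.7,-40.5,-7.7],"spin":-149},{"xyz":[50.7,-40.5,-7.7],"spin":-149},{"xyz":[50.7,-40.5,-7.7],"spin":-149},{"xyz":[50.7,-40.5,-7.7],"spin":-149},{"xyz":[50.7,-40.5,-7.7],"spin":-149},{"xyz":[50.7,-40.5,-7.7],"spin":-149},{"xyz":[50.7,-40.5,-7.7],"spin":-149},{"xyz":[50.7,-40.5,-7.7],"spin":-149},{"xyz":[50.7,-40.5,-7.7],"spin":-149},{"xyz":[50.7,-40.5,-7.7],"spin":-149},{"xyz":[50.7,-40.5,-7.7],"spin":-149},{"xyz":[50.7,-40.5,-7.7],"spin":-149},{"xyz":[50.7,-40.5,-7.7],"spin":-149},{"xyz":[50.7,-40.5,-7.7],"spin":-149},{"xyz":[50.7,-40.5,-7.7],"spin":-149},{"xyz":[50.7,-40.5,-7.7],"spin":-149}]'
python3 - <<'E'
from h import *
o=ctrl.get_obs(); print(o["t"],o["ee_pos"],o["qpos"],Rn.from_rotvec(o["orientation"]).as_matrix().round(3).tolist())
im,C=snap("wrist","w1"); cv2.imwrite("pics/w1b.png",cv2.resize(im[:,:,::-1],None,fx=1.42,fy=1.42,interpolation=cv2.INTER_CUBIC))
E
```

```text
t: 2.1
ee_pos: [550.1, -49.6, 299.3]
orientation: [-0.351, -3.121, -0.002]
ft_force: [-0.3, -0.0, 0.8]
width: 87.8
2.1 [550.13197659 -49.64356982 299.33731435] [-1.12227855e-01  2.34042727e-01  1.71518001e+00  1.31784052e-03
  1.19339612e+00 -1.45955340e+00] [[-0.975, 0.222, -0.001], [0.222, 0.975, 0.001], [0.001, 0.001, -1.0]]
```

View pics/w1b.png

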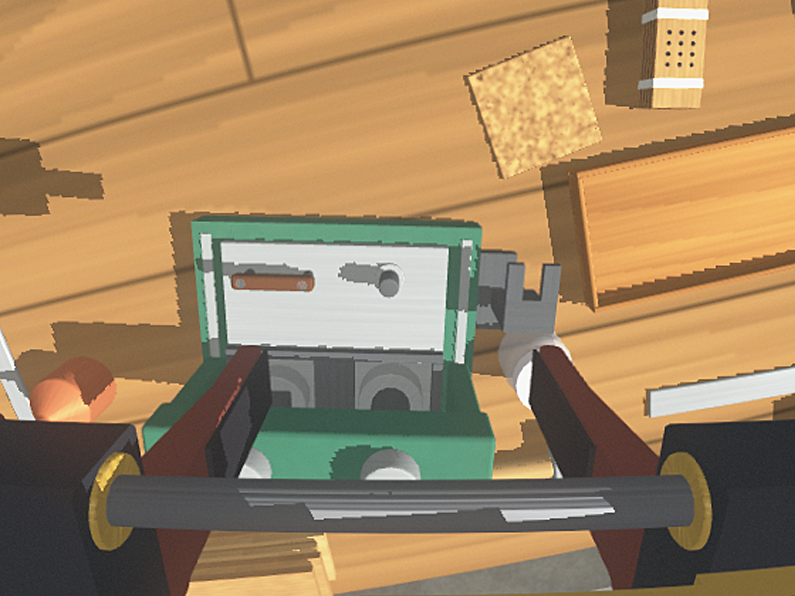

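Wrist view w1b: pin knob top at (388,285), handle (272,282), notch slot from mouth (531,263) to closed end (531,301). The dies are half under the bridge, with the fork left of the punch. Now triangulating against top0.

```bash
cat >> h.py <<'E'
from scipy.optimize import least_squares
def tri(obs):
    return least_squares(lambda X: np.concatenate([(w2pix(C,X)[0]-uv) for C,uv in obs]),[580,-60,60])
E
python3 - <<'E'
from h import *
W=load("w1");T=load("top0")
f=lambda x,y:np.array((245+x/5.5,115+y/5.5)); w=lambda x,y:np.array((x/1.42,y/1.42))
for n,a,b in [("pintop",w(388,284),f(328,365)),("handle",w(272,281),f(500,390)),("slotend",w(531,300),f(122,322)),
 ("plateNL",w(447,247),f(232,416)),("plateNR",w(221,242),f(578,468)),("bridgeTopNR",w(146,443),f(697,222)),("bridgeTopNL",w(494,444),f(215,155))]:
    r=tri([(W,a),(T,b)]); print(n,r.x.round(1),r.fun.round(1))
for z in (40,60,80): print(z,pix2w(W,[w(388,284),w(272,281),w(531,300),w(531,290),w(232,281),w(314,283)],z).round(1).tolist())
E
```

```text
pintop [ 720.8 -108.  -411.7] [ 0.  -0.   0.1 -0. ]
handle [ 560.9 -151.3   75.9] [ 0.   0.6 -0.1  1.5]
slotend [622.7  39.3  66. ] [ 0.  -0.   0.  -0.1]
plateNL [576.3 -15.1  25. ] [0.  0.1 0.1 0.2]
plateNR [ 527.6 -193.9   39.3] [-0.   0.1 -0.1  0.3]
bridgeTopNR [ 624.8 -237.4  167.7] [-0.7 -1.  -1.6 -3.1]
bridgeTopNL [669.6 -16.7 175.3] [ 0.4 -0.3  1.3 -0.6]
40 [[592.3, -69.3, 40.0], [568.4, -162.1, 40.0], [632.6, 44.0, 40.0], [623.9, 45.4, 40.0], [560.9, -194.9, 40.0], [577.9, -128.6, 40.0]]
60 [[586.7, -67.6, 60.0], [563.9, -156.0, 60.0], [625.0, 40.4, 60.0], [616.7, 41.6, 60.0], [556.7, -187.2, 60.0], [572.9, -124.1, 60.0]]
80 [[581.0, -65.9, 80.0], [559.3, -149.9, 80.0], [617.4, 36.7, 80.0], [609.5, 37.9, 80.0], [552.5, -179.5, 80.0], [567.9, -119.5, 80.0]]
```

```bash
python3 - <<'E'
from h import *
print(goto(583,-66.5,125),goto(583,-66.5,100))
E
```

```text
[-3.59 -0.93 17.44] [-3.6  -0.93 19.94]
```

```bash
python3 -m inch '[{"xyz":[-3.6,-0.9,5],"spin":1.6},{"xyz":[-3.6,-0.9,10],"spin":1.6},{"xyz":[-3.6,-0.9,14],"spin":1.6},{"xyz":[-3.6,-0.9,17],"spin":1.6},{"xyz":[-3.6,-0.9,17.9],"spin":1.6},{"xyz":[-3.6,-0.9,17.9],"spin":1.6},{"xyz":[-3.6,-0.9,17.9],"spin":1.6}]' 0.45
python3 - <<'E'
from h import *
im,C=snap("wrist","w2"); cv2.imwrite("pics/w2b.png",cv2.resize(im[:,:,::-1],None,fx=1.42,fy=1.42,interpolation=cv2.INTER_CUBIC))
E
```

```text
t: 2.85
ee_pos: [584.4, -66.5, 122.0]
orientation: [0.395, 3.115, 0.002]
ft_force: [0.2, -0.1, 0.1]
width: 48.4
```

View pics/w2b.png

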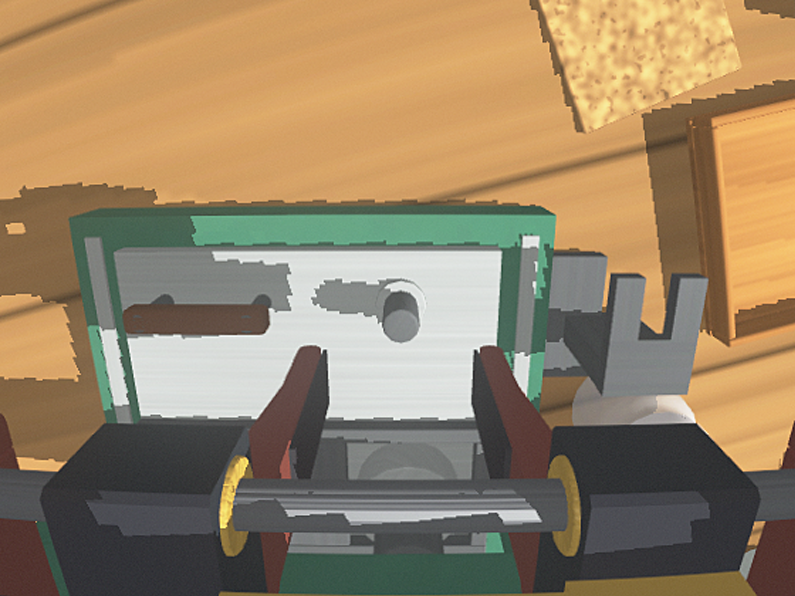

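```bash
python3 - <<'E'
from h import *
im=cv2.imread("pics/w2.png"); c=im[165:290,375:510]
cv2.imwrite("pics/c3.png",cv2.resize(c,None,fx=4.5,fy=4.5,interpolation=cv2.INTER_CUBIC))
W=load("w2")
print(pix2w(W,np.array([(402,324)])/1.42,73).round(1),pix2w(W,np.array([(402,297)])/1.42,45).round(1))
E
```

```text
[[585.4 -66.3  73. ]] [[582.6 -65.4  45. ]]
```

View pics/c3.png

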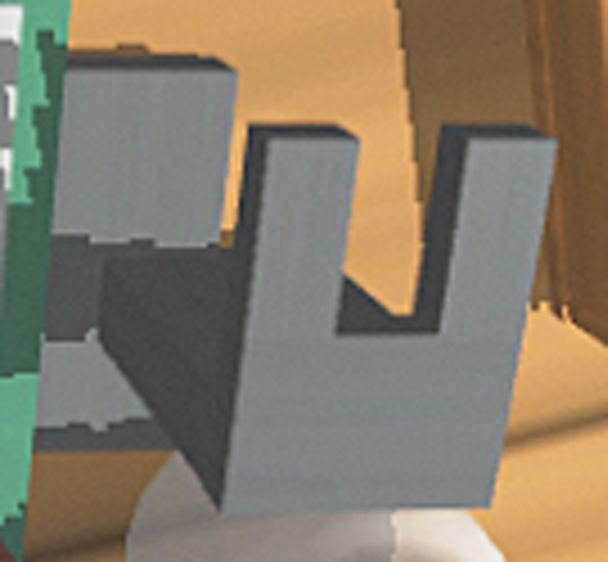

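```bash
python3 - <<'E'
from h import *
W=load("w2"); g=lambda x,y:(375+x/4.5,165+y/4.5)
for z in (60,64,66,68,70,74):
    P=pix2w(W,[g(388.5,332.5),g(412,139),g(269,140),g(556,140),g(225,510),g(492,506)],z)[:,:2]
    d=P[0]-P[1]; L=np.linalg.norm(d); print(z,"w",np.linalg.norm(P[2]-P[3]).round(1),np.linalg.norm(P[4]-P[5]).round(1),"depth",L.round(1),"yaw",np.degrees(np.arctan2(d[1],d[0])).round(1),"place",(P[0]-7*d/L).round(1),"mouth",P[1].round(1))
r=tri([(W,np.array(g(388.5,332.5))),(load("top0"),np.array((245+122/5.5,115+322/5.5))),(load("w1"),np.array([531,300])/1.42)]);print(r.x,r.fun.round(1))
E
```

```text
60 w 42.7 42.4 depth 29.5 yaw -12.8 place [620.6  45.8] mouth [598.6  50.8]
64 w 41.9 41.7 depth 29.0 yaw -12.8 place [618.4  44.2] mouth [597.  49.]
66 w 41.6 41.3 depth 28.7 yaw -12.8 place [617.3  43.4] mouth [596.2  48.2]
68 w 41.2 40.9 depth 28.4 yaw -12.8 place [616.2  42.5] mouth [595.3  47.3]
70 w 40.8 40.5 depth 28.2 yaw -12.8 place [615.2  41.7] mouth [594.5  46.4]
74 w 40.0 39.8 depth 27.7 yaw -12.8 place [613.   40.1] mouth [592.9  44.6]
[619.26267395  38.01006562  75.10079053] [-0.1  0.   0.5  0.1  0.4 -0.1]
```

```bash
python3 -m inch '[{"xyz":[0,0,4]},{"xyz":[0,0,6.5]},{"xyz":[0,0,7.4]},{"xyz":[0,0,7.4]},{"xyz":[0,0,7.4]}]' 0.45 && python3 -m inch '[{"xyz":[0,0,0]},{"xyz":[0,0,0]},{"xyz":[0,0,0]},{"xyz":[0,0,0]},{"xyz":[0,0,0]},{"xyz":[0,0,0]}]' 1
```

```text
$[0]: bad value
```

```bash
python3 -m inch '[{"xyz":[0,0,4],"spin":0},{"xyz":[0,0,6.5],"spin":0},{"xyz":[0,0,7.4],"spin":0},{"xyz":[0,0,7.4],"spin":0},{"xyz":[0,0,7.4],"spin":0}]' 0.45 && python3 -m inch '[{"xyz":[0,0,0],"spin":0},{"xyz":[0,0,0],"spin":0},{"xyz":[0,0,0],"spin":0},{"xyz":[0,0,0],"spin":0},{"xyz":[0,0,0],"spin":0}]' 1
```

```text
t: 3.4
ee_pos: [586.1, -66.6, 50.1]
orientation: [0.394, 3.112, 0.002]
ft_force: [-0.3, 0.1, 1.5]
width: 48.1
t: 3.9
ee_pos: [586.1, -66.6, 50.3]
orientation: [0.394, 3.111, 0.002]
ft_force: [0.1, 0.0, 3.2]
width: 15.3
```

```bash
python3 -m inch '[{"xyz":[0,0,-2],"spin":0},{"xyz":[0,0,-4],"spin":0},{"xyz":[0,0,-6.5],"spin":0},{"xyz":[0,0,-9],"spin":0},{"xyz":[0,0,-9],"spin":0},{"xyz":[0,0,-9],"spin":0}]'; python3 - <<'E'
from h import *
o=ctrl.get_obs(); d=np.array([np.cos(np.radians(-13.7)),np.sin(np.radians(-13.7)),0])
p=np.array([614,41,140]); print(goto(*(p-55*d)),goto(*(p-45*d)))
E
```

```text
t: 4.5
ee_pos: [585.7, -66.6, 140.3]
orientation: [0.394, 3.111, 0.002]
ft_force: [-0.2, 0.2, -1.2]
width: 15.1
[ 5.44 11.06  0.02] [ 4.44 11.07  0.02]
```

```bash
python3 -m inch '[{"xyz":[3,5,0],"spin":0},{"xyz":[5.4,11.1,0],"spin":0},{"xyz":[5.4,11.1,0],"spin":0},{"xyz":[5.4,11.1,2.5],"spin":0},{"xyz":[5.4,11.1,4.9],"spin":0},{"xyz":[5.4,11.1,4.9],"spin":0},{"xyz":[5.4,11.1,4.9],"spin":0}]'; python3 - <<'E'
from h import *
im,C=snap("wrist","w3"); cv2.imwrite("pics/w3b.png",cv2.resize(im[100:400,140:460,::-1],None,fx=2,fy=2,interpolation=cv2.INTER_CUBIC))
E
```

```text
t: 5.2
ee_pos: [560.3, 54.3, 90.0]
orientation: [0.395, 3.114, 0.001]
ft_force: [-0.8, -0.8, -0.4]
width: 15.1
```

View pics/w3b.png

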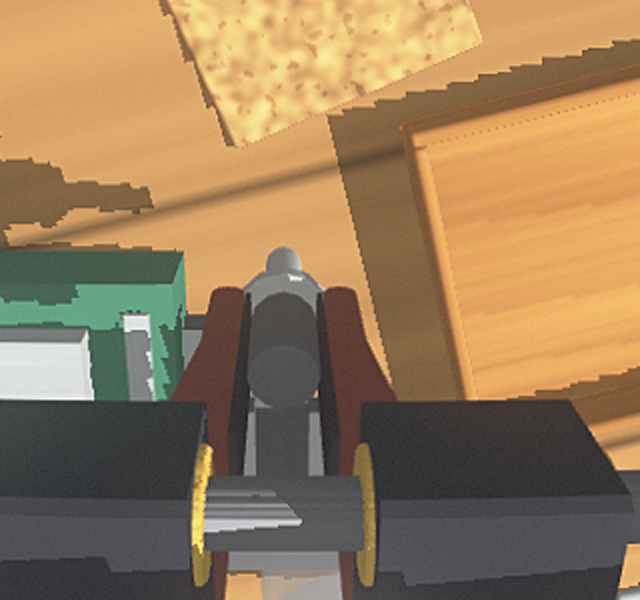

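The pin hangs upright between the fingers (knob top at (283,378)), and the slot behind it is centred at about x=283, so it is in line.

```bash
python3 - <<'E'
from h import *
W=load("w3"); q=lambda x,y:(140+x/2,100+y/2)
K=pix2w(W,[q(284,376)],113)[0]; print(K)
d=np.array([np.cos(np.radians(-13.7)),np.sin(np.radians(-13.7)),0])
print([pix2w(W,[q(255,440),q(311,440)],z).round(1).tolist() for z in (68,72)])
o=ctrl.get_obs(); dd=np.array([614,41,113])-K; print(dd, totool(dd*[1,1,0]))
E
```

```text
[560.37311202  53.68860858 113.        ]
[[[603.7, 34.1, 68.0], [607.7, 49.6, 68.0]], [[601.1, 35.0, 72.0], [605.0, 50.2, 72.0]]]
[ 53.62688798 -12.68860858   0.        ] [-5.51  0.11  0.03]
```

```bash
python3 -m inch '[{"xyz":[-2,0,0],"spin":0},{"xyz":[-4,0,0],"spin":0},{"xyz":[-5,0,0],"spin":0},{"xyz":[-5.5,0,0],"spin":0},{"xyz":[-5.5,0,0],"spin":0}]'; python3 -m inch '[{"xyz":[0,0,0.3],"spin":0},{"xyz":[0,0,0.5],"spin":0},{"xyz":[0,0,0.6],"spin":0},{"xyz":[0,0,0.6],"spin":0}]'
```

```text
t: 5.75
ee_pos: [614.6, 40.2, 91.5]
orientation: [0.396, 3.111, 0.002]
ft_force: [0.9, -0.2, -0.8]
width: 15.2
t: 6.15
ee_pos: [614.2, 40.3, 85.2]
orientation: [0.395, 3.112, 0.001]
ft_force: [-1.1, -0.1, -1.1]
width: 14.9
```

```bash
python3 -m inch '[{"xyz":[0,0,0.2],"spin":0},{"xyz":[0,0,0.3],"spin":0},{"xyz":[0,0,0.3],"spin":0}]';python3 -m inch '[{"xyz":[0,0,0.2],"spin":0},{"xyz":[0,0,0.2],"spin":0},{"xyz":[0,0,0.2],"spin":0}]'
```

```text
t: 6.45
ee_pos: [614.1, 40.4, 82.4]
orientation: [0.396, 3.112, 0.002]
ft_force: [-1.5, 0.6, 1.3]
width: 15.4
t: 6.75
ee_pos: [614.2, 40.4, 82.2]
orientation: [0.395, 3.112, 0.002]
ft_force: [-6.4, -0.5, 17.2]
width: 15.2
```

```bash
python3 -m inch '[{"xyz":[0,0,0],"spin":0},{"xyz":[0,0,0],"spin":0},{"xyz":[0,0,0],"spin":0},{"xyz":[0,0,-4],"spin":0},{"xyz":[0,0,-8],"spin":0},{"xyz":[0,0,-10],"spin":0},{"xyz":[0,0,-10],"spin":0}]' 0.5; python3 - <<'E'
from h import *
im,C=snap("wrist","w4"); cv2.imwrite("pics/w4b.png",cv2.resize(im[:,:,::-1],None,fx=1.42,fy=1.42,interpolation=cv2.INTER_CUBIC))
# handle push target
d=np.array([np.cos(np.radians(-14)),np.sin(np.radians(-14)),0])
print(goto(*(np.array([562.5,-152.5,180])+24*d)))
E
```

```text
t: 7.45
ee_pos: [615.8, 40.5, 185.2]
orientation: [0.395, 3.106, 0.003]
ft_force: [-0.6, -0.1, 0.4]
width: 43.6
[ -2.19 -19.96   0.28]
```

View pics/w4b.png

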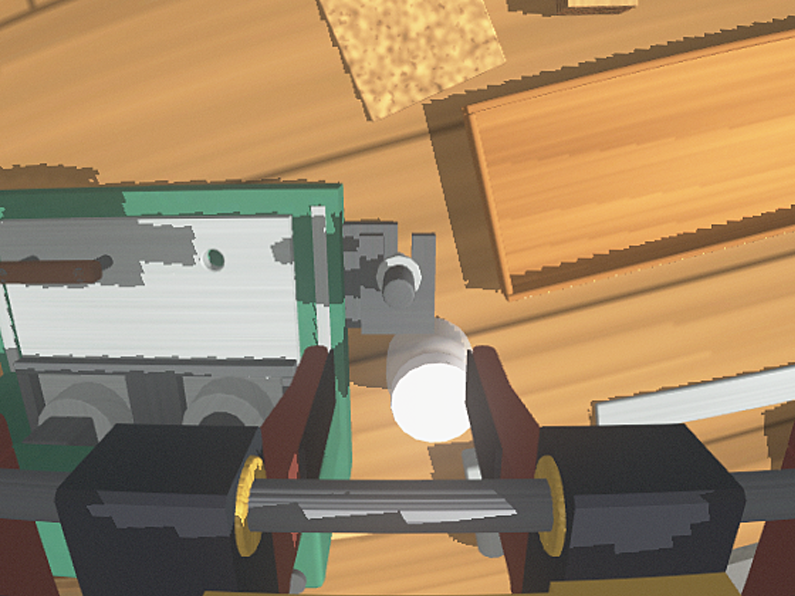

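The pin hangs in the notch at (398,282) with its collar on the fork, and the bore at (213,259) is empty. Next I go behind the handle with closed fingers and pull.

```bash
python3 -m inch '[{"xyz":[-0.5,-5,0],"spin":0},{"xyz":[-1,-10,0],"spin":0},{"xyz":[-2.2,-15,0],"spin":0},{"xyz":[-2.2,-20,0],"spin":0},{"xyz":[-2.2,-20,0],"spin":0},{"xyz":[-2.2,-20,0],"spin":0},{"xyz":[-2.2,-20,4],"spin":0},{"xyz":[-2.2,-20,8],"spin":0},{"xyz":[-2.2,-20,9],"spin":0},{"xyz":[-2.2,-20,9],"spin":0}]' 1;  python3 - <<'E'
from h import *
im,C=snap("wrist","w5"); cv2.imwrite("pics/w5b.png",cv2.resize(im[:,:,::-1],None,fx=1.42,fy=1.42,interpolation=cv2.INTER_CUBIC))
E
```

```text
t: 8.5
ee_pos: [585.1, -156.9, 90.7]
orientation: [0.393, 3.115, 0.004]
ft_force: [0.2, 0.7, 0.8]
width: 0.6
```

View pics/w5b.png

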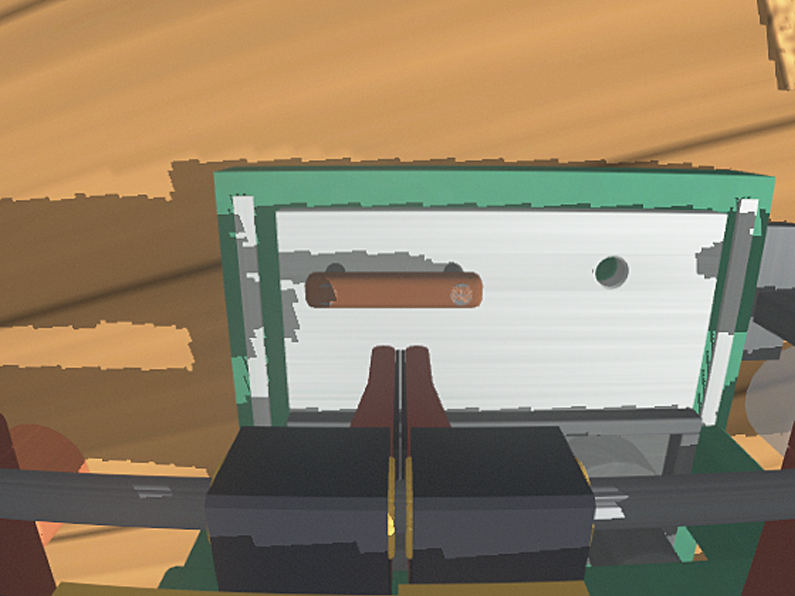

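```bash
python3 - <<'E'
from h import *
W=load("w5"); o=ctrl.get_obs(); R=Rn.from_rotvec(o["orientation"]).as_matrix()
for z in (70,):
  P=pix2w(W,np.array([(393,272),(393,306),(306,289),(482,289)])/1.42,z); print(P.round(1).tolist(), ((P-o["ee_pos"])@R).round(1).tolist())
E
python3 -m inch '[{"xyz":[0,0,2],"spin":0},{"xyz":[0,0,3.8],"spin":0},{"xyz":[0,0,3.8],"spin":0},{"xyz":[0,0,3.8],"spin":0}]'
```

```text
[[555.7, -152.4, 70.0], [568.0, -155.7, 70.0], [554.0, -184.3, 70.0], [569.8, -123.1, 70.0]] [[31.2, -2.8, 22.3], [18.4, -2.9, 22.3], [24.9, -34.1, 22.2], [24.8, 29.2, 22.4]]
t: 8.95
ee_pos: [587.7, -157.4, 56.0]
orientation: [0.392, 3.11, 0.002]
ft_force: [-0.2, 0.2, -0.1]
width: 0.4
```

```bash
python3 -m inch '[{"xyz":[1,0,0.2],"spin":0},{"xyz":[2,0,0.2],"spin":0},{"xyz":[3,0,0.2],"spin":0},{"xyz":[4,0,0.2],"spin":0},{"xyz":[5,0,0.2],"spin":0},{"xyz":[6,0,0.2],"spin":0},{"xyz":[7,0,0.2],"spin":0},{"xyz":[8,0,0.2],"spin":0},{"xyz":[9,0,0.2],"spin":0},{"xyz":[10,0,0.2],"spin":0},{"xyz":[10.8,0,0.2],"spin":0},{"xyz":[11.4,0,0.2],"spin":0},{"xyz":[11.8,0,0.2],"spin":0},{"xyz":[11.8,0,0.2],"spin":0}]'
```

```text
t: 10.35
ee_pos: [473.3, -128.1, 53.1]
orientation: [0.392, 3.109, 0.002]
ft_force: [1.3, 0.6, 0.1]
width: 0.4
```

```bash
python3 -m inch '[{"xyz":[0.2,0,0],"spin":0},{"xyz":[0.4,0,0],"spin":0},{"xyz":[0.6,0,0],"spin":0},{"xyz":[0.6,0,0],"spin":0}]'
```

```text
t: 10.75
ee_pos: [473.2, -128.1, 53.7]
orientation: [0.391, 3.098, -0.0]
ft_force: [16.6, -3.8, -13.7]
width: 0.8
```

```bash
python3 -m inch '[{"xyz":[-1.2,0,0],"spin":0},{"xyz":[-1.2,0,-4],"spin":0},{"xyz":[-1.2,0,-9],"spin":0},{"xyz":[-1.2,0,-14],"spin":0},{"xyz":[-3,2,-18],"spin":0},{"xyz":[-3,4,-20],"spin":0},{"xyz":[-3,4,-20],"spin":0},{"xyz":[-3,4,-20],"spin":0},{"xyz":[-3,4,-20],"spin":0}]' 0.2; python3 - <<'E'
from h import *
im,C=snap("wrist","w6"); cv2.imwrite("pics/w6b.png",cv2.resize(im[:,:,::-1],None,fx=1.42,fy=1.42,interpolation=cv2.INTER_CUBIC))
E
```

```text
t: 11.65
ee_pos: [506.7, -96.5, 252.4]
orientation: [0.392, 3.102, -0.0]
ft_force: [-0.2, -0.3, 0.7]
width: 68.5
```

View pics/w6b.png

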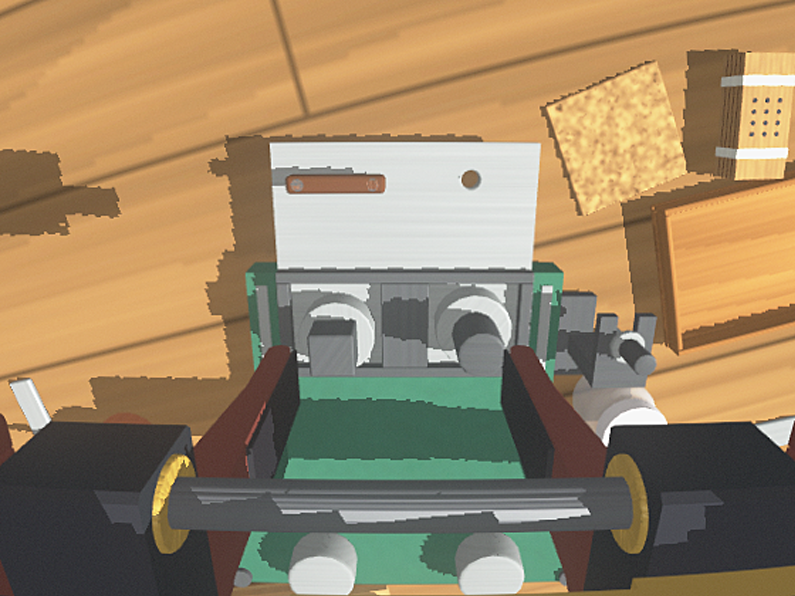

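```bash
python3 - <<'E'
from h import *
W=load("w6"); o=ctrl.get_obs(); R=Rn.from_rotvec(o["orientation"]).as_matrix()
for n,p,z in [("roundTop",(481,357),104),("roundBaseL",(437,322),64),("roundBaseR",(513,322),64),("sqTop",(333,361),94),("sqL",(310,361),94),("sqR",(356,361),94),("sqBaseL",(298,326),64),("sqBaseR",(376,326),64),("bayOuterL",(520,283),50),("bayOuterR",(291,283),50),("mat",(617.5,140),4),("handle",(336,183),70),("handL",(386,183),70),("handR",(286,183),70)]:
    P=pix2w(W,np.array(p)/1.42,z)[0]; print(n,P.round(1),"tool",(R.T@(P-o["ee_pos"])).round(1))
E
```

```text
roundTop [581.5 -62.4 104. ] tool [-61.6  51.4 149.5]
roundBaseL [567.1 -85.1  64. ] tool [-52.7  25.8 189.3]
roundBaseR [580.7 -33.1  64. ] tool [-52.8  79.5 189.4]
sqTop [ 564.9 -157.1   94. ] tool [-68.9 -44.4 159.4]
sqL [ 561.1 -171.9   94. ] tool [-68.9 -59.7 159.4]
sqR [ 568.6 -142.4   94. ] tool [-68.8 -29.3 159.4]
sqBaseL [ 545.6 -180.8   64. ] tool [-55.7 -72.2 189.1]
sqBaseR [ 559.3 -127.4   64. ] tool [-55.6 -17.1 189.2]
bayOuterL [558.6 -20.9  50. ] tool [-28.2  85.8 203. ]
bayOuterR [ 517.6 -179.7   50. ] tool [-28.  -78.2 202.7]
mat [482.3  80.    4. ] tool [ 71.5 164.4 247.7]
handle [ 456.1 -125.6   70. ] tool [ 44.7 -41.1 181.7]
handL [464.1 -94.7  70. ] tool [ 44.6  -9.2 181.7]
handR [ 447.9 -156.6   70. ] tool [ 44.9 -73.2 181.6]
```

```bash
python3 -m inch '[{"xyz":[-4,5.2,3],"spin":0},{"xyz":[-6.3,5.2,7],"spin":0},{"xyz":[-6.3,5.2,11],"spin":0},{"xyz":[-6.3,5.2,15],"spin":0},{"xyz":[-6.3,5.2,17.8],"spin":0},{"xyz":[-6.3,5.2,18],"spin":0},{"xyz":[-6.3,5.2,18],"spin":0}]' 0.2 && python3 -m inch '[{"xyz":[0,0,0],"spin":0},{"xyz":[0,0,0],"spin":0},{"xyz":[0,0,0],"spin":0},{"xyz":[0,0,0],"spin":0},{"xyz":[0,0,0],"spin":0}]' 1; python3 - <<'E'
from h import *
print(ctrl.get_obs()["ee_pos"],goto(482.3,80,72))
E
```

```text
t: 12.4
ee_pos: [582.4, -62.7, 72.4]
orientation: [0.394, 3.105, -0.0]
ft_force: [-0.5, 0.5, -0.2]
width: 70.2
t: 12.9
ee_pos: [582.7, -62.6, 73.0]
orientation: [0.393, 3.104, -0.0]
ft_force: [0.1, -0.2, -0.5]
width: 33.7
[582.69578494 -62.6431213   73.00025828] [13.28 11.31 -0.05]
```

```bash
python3 -m inch '[{"xyz":[0,0,-2],"spin":0},{"xyz":[0,0,-5],"spin":0},{"xyz":[0,0,-7],"spin":0},{"xyz":[3,3,-7],"spin":0},{"xyz":[7,6,-7],"spin":0},{"xyz":[11,9,-7],"spin":0},{"xyz":[13.3,11.3,-7],"spin":0},{"xyz":[13.3,11.3,-7],"spin":0},{"xyz":[13.3,11.3,-6],"spin":0},{"xyz":[13.3,11.3,-3],"spin":0},{"xyz":[13.3,11.3,0],"spin":0},{"xyz":[13.3,11.3,2],"spin":0},{"xyz":[13.3,11.3,3],"spin":0},{"xyz":[13.3,11.3,3.3],"spin":0},{"xyz":[13.3,11.3,3.3],"spin":0}]'
```

```text
t: 14.4
ee_pos: [483.0, 79.5, 38.3]
orientation: [0.394, 3.104, -0.0]
ft_force: [0.8, 0.4, -5.1]
width: 31.9
```

```bash
python3 -m inch '[{"xyz":[0,0,0.2],"spin":0},{"xyz":[0,0,0.3],"spin":0},{"xyz":[0,0,0.3],"spin":0}]'; python3 - <<'E'
from h import *
print(ctrl.get_obs()["ee_pos"],goto(563.6,-156.9,71))
E
```

```text
t: 14.7
ee_pos: [484.3, 79.4, 36.7]
orientation: [0.394, 3.101, 0.0]
ft_force: [0.2, -1.8, 4.0]
width: 31.6
[484.32460309  79.42597873  36.70581688] [-13.63 -20.89  -3.27]
```

```bash
python3 -m inch '[{"xyz":[0,0,0],"spin":0},{"xyz":[0,0,0],"spin":0},{"xyz":[0,0,0],"spin":0},{"xyz":[0,0,-4],"spin":0},{"xyz":[0,0,-8],"spin":0},{"xyz":[0,0,-12],"spin":0},{"xyz":[-4,-6,-12],"spin":0},{"xyz":[-8,-10,-12],"spin":0},{"xyz":[-12,-14,-12],"spin":0},{"xyz":[-13.6,-18,-12],"spin":0},{"xyz":[-13.6,-20.9,-12],"spin":0},{"xyz":[-13.6,-20.9,-12],"spin":0},{"xyz":[-13.6,-20.9,-9],"spin":0},{"xyz":[-13.6,-20.9,-6],"spin":0},{"xyz":[-13.6,-20.9,-3.5],"spin":0},{"xyz":[-13.6,-20.9,-3.3],"spin":0},{"xyz":[-13.6,-20.9,-3.3],"spin":0}]' 0.3 && python3 -m inch '[{"xyz":[0,0,0],"spin":0},{"xyz":[0,0,0],"spin":0},{"xyz":[0,0,0],"spin":0},{"xyz":[0,0,0],"spin":0},{"xyz":[0,0,0],"spin":0}]' 1; python3 - <<'E'
from h import *
print(goto(582,-61,71))
E
```

```text
t: 16.4
ee_pos: [562.9, -156.1, 71.1]
orientation: [0.393, 3.103, 0.001]
ft_force: [1.0, -1.9, 0.5]
width: 61.6
t: 16.9
ee_pos: [563.2, -156.4, 71.9]
orientation: [0.393, 3.102, 0.0]
ft_force: [-0.7, -1.1, 4.8]
width: 29.9
[0.56 9.7  0.1 ]
```

```bash
python3 -m inch '[{"xyz":[0,0,-2],"spin":0},{"xyz":[0,0,-5],"spin":0},{"xyz":[0,0,-6],"spin":0},{"xyz":[0.2,4,-6],"spin":0},{"xyz":[0.25,8,-6],"spin":0},{"xyz":[0.25,9.8,-6],"spin":0},{"xyz":[0.25,9.8,-6],"spin":0},{"xyz":[0.25,9.8,-6],"spin":0},{"xyz":[0.25,9.8,-4],"spin":0},{"xyz":[0.25,9.8,-2],"spin":0},{"xyz":[0.25,9.8,-1],"spin":0},{"xyz":[0.25,9.8,-0.4],"spin":0},{"xyz":[0.25,9.8,-0.4],"spin":0}]'; python3 - <<'E'
from h import *
im,C=snap("wrist","w7"); cv2.imwrite("pics/w7b.png",cv2.resize(im[:,:,::-1],None,fx=1.42,fy=1.42,interpolation=cv2.INTER_CUBIC))
E
```

```text
t: 18.2
ee_pos: [584.6, -61.4, 75.3]
orientation: [0.394, 3.103, 0.0]
ft_force: [-0.8, -0.3, -4.5]
width: 29.9
```

```bash
python3 -m inch '[{"xyz":[0,0,0.2],"spin":0},{"xyz":[0,0,0.4],"spin":0},{"xyz":[0,0,0.5],"spin":0},{"xyz":[0,0,0.5],"spin":0}]'; python3 - <<'E'
from h import *
print(goto(484.3,79.4,37))
E
```

```text
t: 18.65
ee_pos: [585.8, -61.4, 71.9]
orientation: [0.393, 3.1, 0.0]
ft_force: [-1.2, -0.1, 2.0]
width: 29.6
[13.4  11.09  3.29]
```

```bash
python3 -m inch '[{"xyz":[0,0,0],"spin":0},{"xyz":[0,0,0],"spin":0},{"xyz":[0,0,0],"spin":0},{"xyz":[0,0,-4],"spin":0},{"xyz":[0,0,-8],"spin":0},{"xyz":[4,3,-8],"spin":0},{"xyz":[8,6,-8],"spin":0},{"xyz":[12,9,-8],"spin":0},{"xyz":[13.4,11.1,-8],"spin":0},{"xyz":[13.4,11.1,-8],"spin":0},{"xyz":[13.4,11.1,-8],"spin":0},{"xyz":[13.4,11.1,-4],"spin":0},{"xyz":[13.4,11.1,0],"spin":0},{"xyz":[13.4,11.1,2.7],"spin":0},{"xyz":[13.4,11.1,3.2],"spin":0},{"xyz":[13.4,11.1,3.2],"spin":0}]' 0.35 && python3 -m inch '[{"xyz":[0,0,0],"spin":0},{"xyz":[0,0,0],"spin":0},{"xyz":[0,0,0],"spin":0},{"xyz":[0,0,0],"spin":0},{"xyz":[0,0,0],"spin":0}]' 1; python3 - <<'E'
from h import *
print(goto(563.2,-156.4,71))
E
```

```text
t: 20.25
ee_pos: [484.5, 78.6, 37.3]
orientation: [0.395, 3.102, -0.001]
ft_force: [0.1, 0.8, 0.5]
width: 57.3
t: 20.75
ee_pos: [485.4, 78.8, 38.3]
orientation: [0.395, 3.1, 0.0]
ft_force: [-0.2, 1.6, 8.2]
width: 31.3
[-13.48 -20.81  -3.09]
```

```bash
python3 - <<'E'
from h import *
print(goto(561,-158.5,71))
E
```

```text
[-13.32 -21.07  -3.09]
```

```bash
python3 -m inch '[{"xyz":[0,0,-3],"spin":0},{"xyz":[0,0,-7],"spin":0},{"xyz":[0,0,-12],"spin":0},{"xyz":[-3,-6,-12],"spin":0},{"xyz":[-6,-10,-12],"spin":0},{"xyz":[-9,-14,-12],"spin":0},{"xyz":[-11,-18,-12],"spin":0},{"xyz":[-13.3,-21.1,-12],"spin":0},{"xyz":[-13.3,-21.1,-12],"spin":0},{"xyz":[-13.3,-21.1,-12],"spin":0},{"xyz":[-13.3,-21.1,-9],"spin":0},{"xyz":[-13.3,-21.1,-7],"spin":0},{"xyz":[-13.3,-21.1,-5],"spin":0},{"xyz":[-13.3,-21.1,-4.4],"spin":0},{"xyz":[-13.3,-21.1,-4.0],"spin":0},{"xyz":[-13.3,-21.1,-4.0],"spin":0}]'
```

```text
t: 22.35
ee_pos: [560.5, -158.0, 80.2]
orientation: [0.394, 3.1, 0.0]
ft_force: [-0.5, -0.1, -4.4]
width: 31.5
```

```bash
python3 -m inch '[{"xyz":[0,0,0.3],"spin":0},{"xyz":[0,0,0.55],"spin":0},{"xyz":[0,0,0.65],"spin":0},{"xyz":[0,0,0.65],"spin":0}]'
```

```text
t: 22.75
ee_pos: [563.1, -158.4, 76.4]
orientation: [0.393, 3.095, -0.0]
ft_force: [-0.5, 2.5, 9.0]
width: 31.9
```

```bash
python3 -m inch '[{"xyz":[0,0,0.1],"spin":0},{"xyz":[0,0,0.2],"spin":0},{"xyz":[0,0,0.2],"spin":0}]';  python3 -m inch '[{"xyz":[0,0,0],"spin":0},{"xyz":[0,0,0],"spin":0},{"xyz":[0,0,0],"spin":0},{"xyz":[0,0,-4],"spin":0},{"xyz":[0,0,-8],"spin":0},{"xyz":[3,2,-11],"spin":0},{"xyz":[5,4,-13],"spin":0},{"xyz":[7,5,-15],"spin":0},{"xyz":[7,5,-15],"spin":0}]' 0.35; python3 - <<'E'
from h import *
im,C=snap("wrist","w8"); cv2.imwrite("pics/w8b.png",cv2.resize(im[:,:,::-1],None,fx=1.42,fy=1.42,interpolation=cv2.INTER_CUBIC))
E
```

```text
t: 23.05
ee_pos: [564.9, -158.9, 76.3]
orientation: [0.393, 3.091, -0.001]
ft_force: [-0.7, 0.8, 10.1]
width: 31.3
t: 23.95
ee_pos: [505.3, -91.2, 226.7]
orientation: [0.39, 3.088, -0.001]
ft_force: [-0.4, 0.3, -0.3]
width: 57.3
```

View pics/w8b.png

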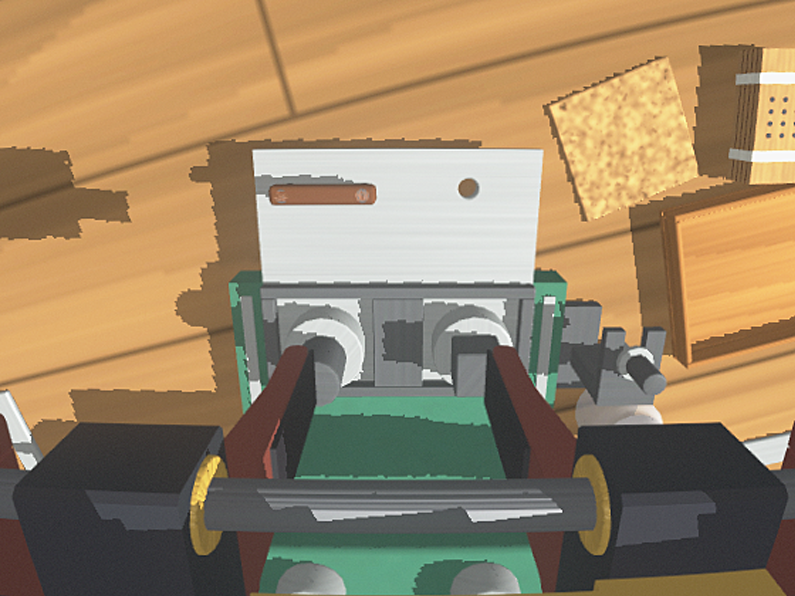

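The dies are swapped: round in the right bay (330,345), square in the left bay (470,355), both standing in their pockets. Now I push the carriage home from in front of the handle.

```bash
python3 - <<'E'
from h import *
W=load("w8"); P=pix2w(W,np.array([(323,193)])/1.42,70)[0]; print(P)
d=np.array([np.cos(np.radians(-14.3)),np.sin(np.radians(-14.3)),0])
q=P-25*d; print(q, goto(q[0],q[1],110),goto(q[0],q[1],54))
E
```

```text
[ 458.14956966 -126.14112369   70.        ]
[ 433.92417637 -119.96614838   70.        ] [ 6.61 -4.53 11.37] [ 6.77 -4.54 16.97]
```

```bash
python3 -m inch '[{"xyz":[4,-3,2],"spin":0},{"xyz":[6.8,-4.5,5],"spin":0},{"xyz":[6.8,-4.5,9],"spin":0},{"xyz":[6.8,-4.5,13],"spin":0},{"xyz":[6.8,-4.5,16],"spin":0},{"xyz":[6.8,-4.5,17],"spin":0},{"xyz":[6.8,-4.5,17],"spin":0}]' 1; python3 -m inch '[{"xyz":[-1,0,0],"spin":0},{"xyz":[-2,0,0],"spin":0},{"xyz":[-3,0,0],"spin":0},{"xyz":[-4,0,0],"spin":0},{"xyz":[-5,0,0],"spin":0},{"xyz":[-6,0,0],"spin":0},{"xyz":[-7,0,0],"spin":0},{"xyz":[-8,0,0],"spin":0},{"xyz":[-9,0,0],"spin":0},{"xyz":[-10,0,0],"spin":0},{"xyz":[-10.8,0,0],"spin":0},{"xyz":[-11.3,0,0],"spin":0},{"xyz":[-11.6,0,0],"spin":0},{"xyz":[-11.6,0,0],"spin":0}]'
```

```text
t: 24.7
ee_pos: [432.9, -119.6, 51.9]
orientation: [0.392, 3.092, -0.001]
ft_force: [0.5, -0.1, 0.6]
width: 4.0
t: 26.1
ee_pos: [545.8, -148.7, 54.9]
orientation: [0.392, 3.091, -0.001]
ft_force: [-0.9, 0.3, 0.6]
width: 0.4
```

```bash
python3 -m inch '[{"xyz":[-0.3,0,0],"spin":0},{"xyz":[-0.5,0,0],"spin":0},{"xyz":[-0.5,0,0],"spin":0}]';python3 -m inch '[{"xyz":[-0.2,0,0],"spin":0},{"xyz":[-0.4,0,0],"spin":0},{"xyz":[-0.4,0,0],"spin":0}]'
```

```text
t: 26.4
ee_pos: [546.0, -148.7, 54.7]
orientation: [0.393, 3.101, 0.001]
ft_force: [-15.0, 2.8, 12.5]
width: 0.4
t: 26.7
ee_pos: [545.9, -148.6, 54.5]
orientation: [0.394, 3.109, 0.003]
ft_force: [-13.4, 3.0, 11.1]
width: 0.5
```

```bash
python3 - <<'E'
from h import *
o=ctrl.get_obs(); print(goto(500,250,330),o["qpos"].round(2), Rn.from_rotvec(o["orientation"]).as_matrix().round(3).tolist())
E
```

```text
[ 14.16  37.54 -27.55] [-0.29  0.58  1.86  0.    0.7  -1.61] [[-0.968, 0.249, 0.008], [0.249, 0.968, 0.001], [-0.008, 0.003, -1.0]]
```

```bash
python3 -m inch '[{"xyz":[2,0,-2],"spin":0},{"xyz":[3,0,-7],"spin":0},{"xyz":[3,0,-12],"spin":0},{"xyz":[4,0,-17],"spin":0},{"xyz":[14.2,37.5,-27.5],"spin":-14.4},{"xyz":[14.2,37.5,-27.5],"spin":-14.4},{"xyz":[14.2,37.5,-27.5],"spin":-14.4},{"xyz":[14.2,37.5,-27.5],"spin":-14.4},{"xyz":[14.2,37.5,-27.5],"spin":-14.4},{"xyz":[14.2,37.5,-27.5],"spin":-14.4},{"xyz":[14.2,37.5,-27.5],"spin":-14.4},{"xyz":[14.2,37.5,-27.5],"spin":-14.4},{"xyz":[14.2,37.5,-27.5],"spin":-14.4},{"xyz":[14.2,37.5,-27.5],"spin":-14.4},{"xyz":[14.2,37.5,-27.5],"spin":-14.4},{"xyz":[14.2,37.5,-27.5],"spin":-14.4}]' 0.2;  python3 - <<'E'
from h import *
im,C=snap("wrist","w9"); cv2.imwrite("pics/w9b.png",cv2.resize(im[:,:,::-1],None,fx=1.42,fy=1.42,interpolation=cv2.INTER_CUBIC))
E
```

```text
t: 28.3
ee_pos: [499.5, 248.1, 329.1]
orientation: [0.004, 3.134, 0.001]
ft_force: [0.6, 0.1, -0.0]
width: 70.4
```

View pics/w9b.png

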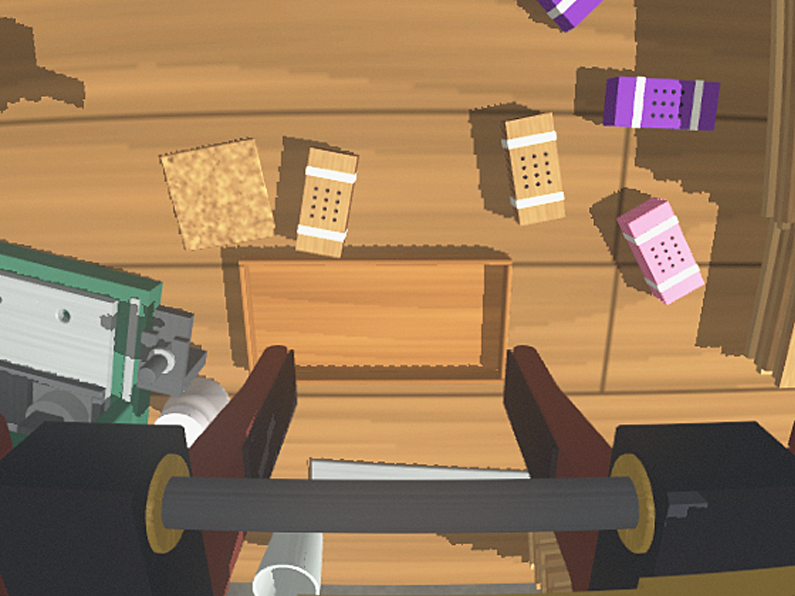

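Two tan packs are in view, at (327,203) and (535,168), with the tray at (240..512, 260..380).

```bash
python3 - <<'E'
from h import *
W=load("w9"); o=ctrl.get_obs(); R=Rn.from_rotvec(o["orientation"]).as_matrix()
for n,c in [("B",[(312,147),(358,156),(342,258),(297,248)]),("A",[(504,120),(552,113),(565,217),(518,225)])]:
    P=pix2w(W,np.array(c)/1.42,28); m=P.mean(0); l=(P[2]+P[3]-P[0]-P[1])/2; w=(P[1]-P[0]+P[2]-P[3])/2
    print(n,m.round(1),"L",np.linalg.norm(l).round(1),"W",np.linalg.norm(w).round(1),"yaw",np.degrees(np.arctan2(l[1],l[0])).round(1))
P=pix2w(W,np.array([(240,262),(512,259),(250,378),(503,380)])/1.42,24); print(P.round(1))
print(R.round(3).tolist())
E
```

```text
B [486.8 184.6  28. ] L 90.0 W 40.3 yaw -10.9
A [458.1 364.   28. ] L 90.3 W 41.4 yaw 11.0
[[539.9 102.4  24. ]
 [538.  349.2  24. ]
 [656.9 101.   24. ]
 [659.5 348.   24. ]]
[[-1.0, 0.002, 0.008], [0.002, 1.0, 0.0], [-0.008, 0.0, -1.0]]
```

```bash
python3 - <<'E'
from h import *
print(goto(486.8,184.6,6))
E
```

```text
[ 1.51 -6.37 32.3 ]
```

```bash
python3 -m inch '[{"xyz":[1.5,-6.4,4],"spin":8},{"xyz":[1.5,-6.4,9],"spin":10.9},{"xyz":[1.5,-6.4,14],"spin":10.9},{"xyz":[1.5,-6.4,19],"spin":10.9},{"xyz":[1.5,-6.4,24],"spin":10.9},{"xyz":[1.5,-6.4,28],"spin":10.9},{"xyz":[1.5,-6.4,31],"spin":10.9},{"xyz":[1.5,-6.4,32],"spin":10.9},{"xyz":[1.5,-6.4,32.2],"spin":10.9},{"xyz":[1.5,-6.4,32.2],"spin":10.9}]' 0.3 && python3 -m inch '[{"xyz":[0,0,0],"spin":0},{"xyz":[0,0,0],"spin":0},{"xyz":[0,0,0],"spin":0},{"xyz":[0,0,0],"spin":0},{"xyz":[0,0,0],"spin":0}]' 1; python3 - <<'E'
from h import *
print(goto(598,185,10))
E
```

```text
t: 29.35
ee_pos: [487.9, 184.2, 8.2]
orientation: [0.303, 3.118, 0.003]
ft_force: [0.3, 0.2, 0.5]
width: 61.4
t: 29.85
ee_pos: [488.7, 184.5, 9.5]
orientation: [0.302, 3.116, 0.004]
ft_force: [-1.5, -1.2, 9.5]
width: 39.9
[-10.72   2.15   0.07]
```

```bash
python3 -m inch '[{"xyz":[0,0,-3],"spin":0},{"xyz":[0,0,-6],"spin":0},{"xyz":[-4,1,-6],"spin":-8},{"xyz":[-8,2,-6],"spin":-10.9},{"xyz":[-10.8,2.2,-6],"spin":-10.9},{"xyz":[-10.8,2.2,-6],"spin":-10.9},{"xyz":[-10.8,2.2,-6],"spin":-10.9},{"xyz":[-10.8,2.2,-3],"spin":-10.9},{"xyz":[-10.8,2.2,-1.5],"spin":-10.9},{"xyz":[-10.8,2.2,-0.8],"spin":-10.9},{"xyz":[-10.8,2.2,-0.8],"spin":-10.9}]'; python3 - <<'E'
from h import *
print(goto(598,185,14))
E
```

```text
t: 30.95
ee_pos: [597.3, 185.2, 17.5]
orientation: [0.004, 3.133, 0.001]
ft_force: [-0.8, 0.9, -0.5]
width: 39.6
[-0.07 -0.02  0.35]
```

Lower to contact, release a little, rise, and go to pack A.

```bash
python3 -m inch '[{"xyz":[0,0,0.2],"spin":0},{"xyz":[0,0,0.35],"spin":0},{"xyz":[0,0,0.35],"spin":0}]' && python3 -m inch '[{"xyz":[0,0,0],"spin":0},{"xyz":[0,0,0],"spin":0},{"xyz":[0,0,0],"spin":0},{"xyz":[0,0,-4],"spin":0},{"xyz":[0,0,-8],"spin":0},{"xyz":[0,0,-10],"spin":0},{"xyz":[0,0,-10],"spin":0}]' 0.35; python3 - <<'E'
from h import *
print(goto(457.6,364,90),goto(457.6,364,7))
# check whether pack A is still there
a,T=snap("top","top1")
from h import *
b=cv2.imread("pics/top0.png"); c=cv2.imread("pics/top1.png")
p=w2pix(T,[[458,364,28]])[0].round().astype(int); print(p)
s=(slice(p[1]-25,p[1]+25),slice(p[0]-25,p[0]+25)); print(np.abs(b[s].astype(int)-c[s]).mean())
E
```

```text
t: 31.25
ee_pos: [597.7, 185.4, 14.6]
orientation: [0.004, 3.133, 0.002]
ft_force: [-0.3, -0.2, -0.8]
width: 39.7
t: 31.95
ee_pos: [599.0, 185.9, 118.1]
orientation: [0.004, 3.126, 0.004]
ft_force: [-0.3, 1.0, -0.6]
width: 57.0
[14.23 17.77  2.65] [14.35 17.74 10.94]
[160 242]
90.96093333333333
```

```bash
python3 -m inch '[{"xyz":[4,4,-4],"spin":0},{"xyz":[8,8,-8],"spin":0},{"xyz":[10,12,-11],"spin":0},{"xyz":[10,15,-11],"spin":0},{"xyz":[10,15,-11],"spin":0},{"xyz":[10,15,-11],"spin":0}]' 0.3;  python3 - <<'E'
from h import *
im,C=snap("wrist","w10"); cv2.imwrite("pics/w10b.png",cv2.resize(im[:,:,::-1],None,fx=1.42,fy=1.42,interpolation=cv2.INTER_CUBIC))
E
```

```text
t: 32.6
ee_pos: [496.0, 337.2, 224.5]
orientation: [-0.001, 3.13, 0.003]
ft_force: [-0.5, 0.4, 0.3]
width: 61.4
```

View pics/w10b.png

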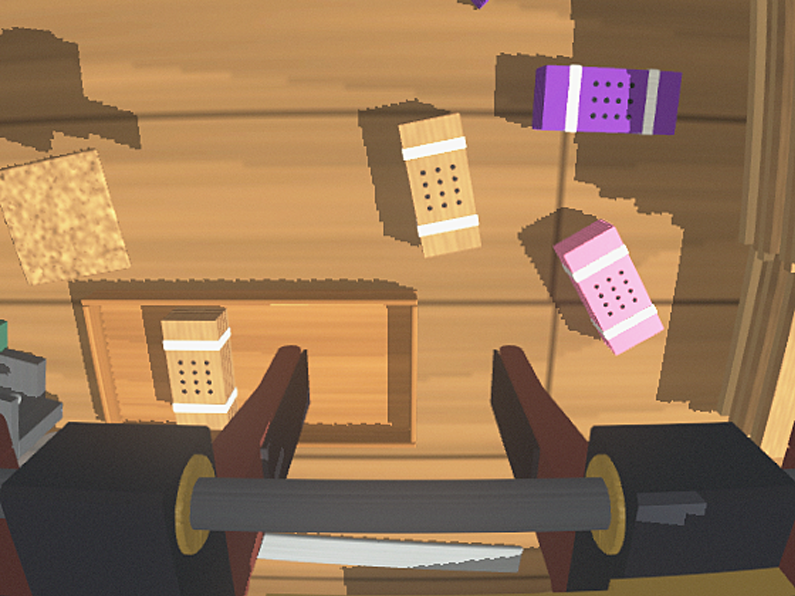

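Pack B lies in the tray at (200,370). Pack A still stands at (441,185), with top corners (399,126), (459,113), (481,247), (425,257).

```bash
python3 - <<'E'
from h import *
W=load("w10")
P=pix2w(W,np.array([(399,126),(459,113),(481,247),(425,257)])/1.42,28); m=P.mean(0); l=(P[2]+P[3]-P[0]-P[1])/2; w=(P[1]-P[0]+P[2]-P[3])/2
print(m.round(1),np.linalg.norm(l),np.linalg.norm(w),np.degrees(np.arctan2(l[1],l[0]))); print(goto(m[0],m[1],8))
P=pix2w(W,np.array([(162,321),(229,320)])/1.42,33);print(P.round(1))
E
```

```text
[458.4 364.7  28. ] 89.79825627215784 39.308834459781615 11.499249842550064
[ 4.    2.91 21.52]
[[551.7 165.7  33. ]
 [550.7 215.1  33. ]]
```

```bash
python3 -m inch '[{"xyz":[2,2,3],"spin":-8},{"xyz":[4,2.9,7],"spin":-11.3},{"xyz":[4,2.9,11],"spin":-11.3},{"xyz":[4,2.9,15],"spin":-11.3},{"xyz":[4,2.9,19],"spin":-11.3},{"xyz":[4,2.9,21],"spin":-11.3},{"xyz":[4,2.9,21.4],"spin":-11.3},{"xyz":[4,2.9,21.4],"spin":-11.3}]' 0.3 && python3 -m inch '[{"xyz":[0,0,0],"spin":0},{"xyz":[0,0,0],"spin":0},{"xyz":[0,0,0],"spin":0},{"xyz":[0,0,0],"spin":0},{"xyz":[0,0,0],"spin":0}]' 1; python3 - <<'E'
from h import *
print(goto(598,262,14))
E
```

```text
t: 33.45
ee_pos: [458.1, 362.7, 7.6]
orientation: [-0.305, 3.119, -0.004]
ft_force: [0.8, 0.8, -0.3]
width: 61.5
t: 33.95
ee_pos: [458.7, 363.1, 8.8]
orientation: [-0.305, 3.117, -0.003]
ft_force: [0.3, -1.5, 6.2]
width: 39.7
[-11.7  -12.62  -0.38]
```

```bash
python3 -m inch '[{"xyz":[0,0,-3],"spin":0},{"xyz":[0,0,-7],"spin":0},{"xyz":[-3,-4,-7],"spin":6},{"xyz":[-6,-8,-7],"spin":11.3},{"xyz":[-9,-11,-7],"spin":11.3},{"xyz":[-11.7,-12.6,-7],"spin":11.3},{"xyz":[-11.7,-12.6,-7],"spin":11.3},{"xyz":[-11.7,-12.6,-7],"spin":11.3},{"xyz":[-11.7,-12.6,-4],"spin":11.3},{"xyz":[-11.7,-12.6,-2],"spin":11.3},{"xyz":[-11.7,-12.6,-1],"spin":11.3},{"xyz":[-11.7,-12.6,-0.7],"spin":11.3},{"xyz":[-11.7,-12.6,-0.6],"spin":11.3},{"xyz":[-11.7,-12.6,-0.6],"spin":11.3}]'
```

```text
t: 35.35
ee_pos: [598.2, 262.7, 17.0]
orientation: [0.002, 3.131, -0.001]
ft_force: [-0.9, 0.5, 0.1]
width: 39.8
```

```bash
python3 -m inch '[{"xyz":[0,0,0.2],"spin":0},{"xyz":[0,0,0.35],"spin":0},{"xyz":[0,0,0.35],"spin":0}]' && python3 -m inch '[{"xyz":[0,0,0],"spin":0},{"xyz":[0,0,0],"spin":0},{"xyz":[0,0,0],"spin":0},{"xyz":[0,0,-4],"spin":0},{"xyz":[0,0,-9],"spin":0},{"xyz":[0,0,-14],"spin":0},{"xyz":[2,-3,-19],"spin":0},{"xyz":[6,-7,-24],"spin":0},{"xyz":[10,-11,-29],"spin":0},{"xyz":[14,-15,-33],"spin":0},{"xyz":[16,-19,-36],"spin":0},{"xyz":[16,-21,-36],"spin":0},{"xyz":[16,-21,-36],"spin":0},{"xyz":[16,-21,-36],"spin":0},{"xyz":[16,-21,-36],"spin":0}]' 0.35; python3 - <<'E'
from h import *
im,C=snap("wrist","w11"); cv2.imwrite("pics/w11b.png",cv2.resize(im[:,:,::-1],None,fx=1.42,fy=1.42,interpolation=cv2.INTER_CUBIC))
E
```

```text
t: 35.65
ee_pos: [598.5, 262.8, 13.9]
orientation: [0.003, 3.13, -0.0]
ft_force: [-0.8, -0.0, 0.0]
width: 39.6
t: 37.15
ee_pos: [434.2, 52.7, 372.7]
orientation: [0.006, 3.128, 0.001]
ft_force: [-0.8, -0.2, -0.1]
width: 57.1
```

View pics/w11b.png

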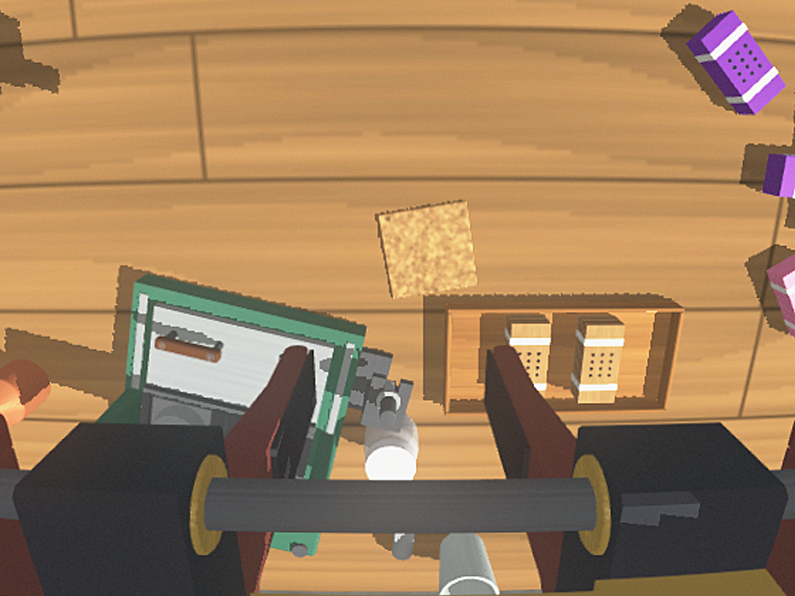

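Both packs lie flat side by side in the tray (527,350) and (599,360). The pin is in the notch (390,402) and the handle is back at (189,348). One numeric check on the carriage, then I hand in.

```bash
python3 - <<'E'
from h import *
W=load("w11"); print(pix2w(W,np.array([(189,347)])/1.42,70).round(1), "home was ~[562,-154]")
print(ctrl.close_job())
E
```

```text
[[ 559.7 -150.6   70. ]] home was ~[562,-154]
the job is handed in; nothing more can be done
None
```

The changeover is done and handed in at about 37 s, well under the 210 s limit.

- **Pin:** I drew it and hung it upright in the side notch, collar on the fork. It was still there in the last picture.
- **Carriage out:** I pulled it until it met its stop at about 17 N. The handle had moved 109.5 mm in the images.
- **Dies:** I swapped them by way of the mat. The round die is now in the right bay and the square die in the left. The picture taken before pushing home showed both upright in their pockets.
- **Carriage home:** I pushed it until it met its stop at about 15 N. The last handle reading was (560, −151) mm against about (562, −154) mm at the start. That difference is close to what the cameras can measure, and the stop force agrees that it is fully home.
- **Card packs:** Both tan packs lie flat side by side in the tray, lengthwise across its short way. One of them had been knocked aside by 2–3 cm during the run, and I found it again before gripping it.
- **Left alone:** I did not touch the pink and purple look-alikes, the oil can, the gauge or the jar.

**Disagreements:** The round die touched down in its bay about 2 mm higher than I reckoned. It lay below the wall tops and the picture showed it seated, so I took this as a gripping offset. The tool also tilted by up to 1.7° during presses, and most of that came back when the carriage met its home stop.

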